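Lift the blue template off its framing jig

TASK

The picture frame under the blue template is finished. Take the blue template by its wooden handle, lift it straight up off its two dowels, keeping it level so that it does not bind, then lower it in the grip, without dropping it, to lie flat in the middle of the cork mat with its long sides along the mat's long sides, and let go. Do not disturb the green template or the little yurt ornament.

Things in the scene. Friction and masses are not known exactly. Their poses are not given: they have to be found in the camera images.
- blue_template: To move: blue metal plate 76 (x) by 130 (y) by 12 mm, up to 0.5 kg; pale wood handle block on its middle, 16 (x) by 50 (y) mm, top 48 mm above the underside. Origin: centre of underside, z up. Starts level on a fixed jig (board 110 by 150 mm, white frame), underside 30 mm over the bench, on two 10 mm steel dowels through 11 mm holes at y = +-53 mm; dowel tips 22 mm above the underside.
- mat: The cork mat, fixed flat on the bench, empty: 130 mm (its x) by 170 mm (its y), 5 mm thick. Origin: centre of its underside, at bench height; the cork's top is 5 mm higher. Its y axis runs along its long sides.
- green_template: The other template, to be left alone: a green plate with a wooden handle on its own dowelled jig. Same size and build as the blue one.
- yurt: A small loose ornament to be left alone: a round tent (yurt), white wall 48 mm across, terracotta-coloured roof, 46 mm high, 0.1 kg. Origin: centre of its underside.
There are look-alikes about, which are no part of the job. Of the things shaped like the blue_template, the blue one is meant.

How it is judged (in metres and radians):
On the way, in this order (a step that is already met when the one before it is completed fails the run):
1. the blue template is held clear above its dowels (underside more than 55 mm above the bench), level within 10 degrees (height (world z) of blue_template above 0.055 m and angle between blue_template's own z axis and vertical below 0.175 rad and contact force between the fingers and blue_template above 0.5 N), for 0.2 s.
2. the blue template is lowered, still in the grip, to within 12 mm of the mat's top, over its middle (z of blue_template in the frame of mat below 0.017 m and horizontal distance between blue_template and mat below 0.03 m and contact force between the fingers and blue_template above 0.5 N), for 0.04 s.
At the end, for the whole second after the job is handed in: The blue template lies released, flat and at rest on the cork mat: tilt under 4 degrees, centre within 25 mm of the mat's, long sides within 17 degrees of the mat's long sides (either way round); the green template is within 15 mm and the yurt within 20 mm of where they started (horizontal distance between blue_template and mat below 0.025 m and z of blue_template in the frame of mat between 0.001 and 0.01 m and angle between blue_template's own z axis and vertical below 0.07 rad and angle between the y axis of blue_template and the y axis of mat, either way round below 0.3 rad and linear speed of blue_template below 0.02 m/s and contact force between the fingers and blue_template below 0.1 N and distance of green_template from where it was at the start of the episode below 0.015 m and distance of yurt from where it was at the start of the episode below 0.02 m); the robot touches nothing.
It fails at once if the blue template is tilted more than 15 degrees (angle between blue_template's own z axis and vertical above 0.262 rad).
It fails at once if the green template is moved more than 15 mm (distance of green_template from where it was at the start of the episode above 0.015 m).
It fails at once if the yurt ornament is moved more than 20 mm or tipped over (distance of yurt from where it was at the start of the episode above 0.02 m or angle between yurt's own z axis and vertical above 0.5 rad).
It also fails if it takes over 51 s, if anything falls off the work surface, if the arm or the gripper's body presses on something with over 40 N, if the wrist force passes 120 N, or if a joint passes its speed limit or range.

ROBOT

A 6-joint arm with a two-finger parallel gripper is mounted at the origin on the work surface. World frame = base frame: x ahead of the robot, y to its left, z up, the work surface at z = 0. Lengths are in mm, angles in rad, forces in N, time in s.
With the tool pointing down it reaches from about 350 to 950 mm from the base axis. Payload 17.4 kg.
Tool frame: the origin (TCP) lies at the very end of the fingers, on their centre line; the grasp point (between the pads) lies 19 mm behind it (env.grasp_offset is the distance from the TCP to the grasp point, in mm); z points along the fingers, y is the line along which they close (so a half turn about z gives the same grasp; the last joint's range is limited). The gripper opens to 93 mm and grips with 3 to 60 N. Pads are 15 mm wide; open, the fingers measure 128 mm over their backs; the gripper's body (75 mm by 188 mm) begins 65 mm behind the grasp point.
Start: joints at [-1.21, 0.116, 1.442, -0, 1.584, -0.038], TCP at [262.103, -622.041, 218.646] pointing down, gripper open.
Joint ranges: [-2.83, 2.83], [-0.83, 2.19], [0.07, 2.5], [-1.14, 4.28], [0.01, 3], [-2.97, 2.97]. Speed limits (rad/s): [1.89, 1.89, 2.22, 3.14, 3.14, 3.14].

INTERFACE

Orientations are given as a rotation vector (axis times angle).
In Python, from cell import env gives the robot as it stands.
- The arm moves only by the tool send_rows, never from a script. Its argument "commands" is a list of rows, each an object with "offset": the shift along the tool's x, y, z scaled (see below), a list of three; "yaw": the turn about the tool's z scaled (see below); "hand": the opening, from 0 (shut) to 1 (fully open). A call has 1 to 12 rows; each row shifts and turns the commanded pose from where the row before left it, along the tool's axes as they then stand; what a row does not reach is not made up. The controller multiplies each number of a shift by 800 mm and each number of a turn by 90 degrees. A row lasts 1/10 s, in which the tool goes at most 50 mm and 8.59 degrees, less where a joint would pass 70% of its speed; a pose out of reach is approached as far as the arm can. A call with a number of a shift or a turn outside -1 to 1 is refused whole. A call with a gripper value outside its range is refused whole. The fingers move at their own pace and stop on an object; "grip_force" is the grip in N (left out, the last holds). Time passes only in rows, so rows that do not move let the fingers close. It gives the time, the measured TCP pose, the force, the opening and the grip force at its end, in the units of the state.
- env.observe(): the state, without advancing time (a new reading comes with each control period).
- env.read_camera(name): name is "scene" or "top" or "wrist"; returns a dict with "pixels" (480x640x3 uint8, red, green, blue), "K" (3x3 intrinsics, pixels), "rvec" (rotation vector, rad) and "tvec" (3), from world to camera coordinates, as OpenCV has them. Camera axes: x right, y down, z forward; pixel columns grow to the right and rows downward; lengths in mm; the calibration is good to about 2 mm. A picture is of the moment at which its call begins. There is no depth.
- env.hand_in(): hands the job in; it is judged then, once.
The state is a dict: "time_s": time; "joint_pos": joint angles; "qvel": joint speeds; "joint_efforts": joint torques, N m; "eef_pos": TCP position; "tool_rot": TCP orientation; "ft_force": force on the tool from outside, world axes, zero at the start; "wrist_torque": the same for the moment, N m; "width": opening from 0.0 (shut) to 1.0 (fully open); "grip_force": force on a finger pad.
Only numpy, scipy, OpenCV 4.12 (cv2) and the standard library are available. Lean on these libraries where they do the work, as an engineer would, in place of code of your own. Each camera call takes 0.05 s, during which the arm holds its last target. There are 200 camera calls.

## Working session

There is one attempt and no reset: what is moved stays moved. The work goes in short steps, Python scripts to look and compute and a tool call to move; the robot and the scene stay as the last step left them, time stands still between calls to the robot, and variables do not carry over. Pictures are saved under pics/ and viewed, at most 10 in all, crops included, and the job is handed in when it is done.

Besides the shell and the picture viewer there is one more tool, called after "Call:" as name(argument=value, ...), one argument or row to a line, values as JSON. send_rows: Moves the arm, as the interface text tells. Shifts and turns lie within -1 to 1; 1 stands for 800 mm of shift or 90 degrees of turn. Its arguments: {"type":"object","properties":{"commands":{"type":"array","items":{"type":"object","properties":{"offset":{"type":"array","items":{"type":"number"}},"yaw":{"type":"number"},"hand":{"type":"number"}}}},"grip_force":{"type":"number"}},"required":["commands"]}

```bash
ls; mkdir -p pics
python3 - <<'E'
from cell import env
import cv2,numpy as np,pickle
d={n:env.read_camera(n) for n in("scene","top","wrist")}
pickle.dump(d,open("v0.pkl","wb"))
for n in("scene","top"): cv2.imwrite(f"pics/{n}0.png",d[n]["pixels"][:,:,::-1])
for n in d: R=cv2.Rodrigues(np.array(d[n]["rvec"]))[0];print(n,-R.T@np.array(d[n]["tvec"]).ravel(),d[n]["K"][0])
print(env.observe())
E
```

```text
pics
scene [1323.96345445 -615.32318369  681.64279678] [500.36849187   0.         320.81267706]
top [ 491.64887955   -7.65680217 1081.64292554] [469.01172485   0.         318.70415638]
wrist [ 334.91252725 -591.64153549  382.93931793] [432.06199499   0.         313.62461605]
{'time_s': 0.15, 'joint_pos': array([-1.20979794e+00,  1.16345442e-01,  1.44209634e+00,  9.20811769e-06,
        1.58400745e+00, -3.77823382e-02]), 'qvel': array([-0.0005427 , -0.00129389, -0.00135865,  0.00115053,  0.00046019,
       -0.00149518]), 'joint_efforts': array([ 2.13108865e-04, -7.21759701e+01, -6.22951126e+01,  7.78706605e-02,
        2.26305937e-02, -6.47174602e-05]), 'eef_pos': array([ 262.04960327, -621.88863601,  218.10484807]), 'tool_rot': array([-3.07851972e+00, -6.22093378e-01,  2.02172544e-04]), 'ft_force': array([ 0.59753659, -0.35112413, -0.22372663]), 'wrist_torque': array([-0.01215769,  0.01193042,  0.02767358]), 'grip_force': 0.0, 'width': 0.9959775675658492}
```

View pics/scene0.png

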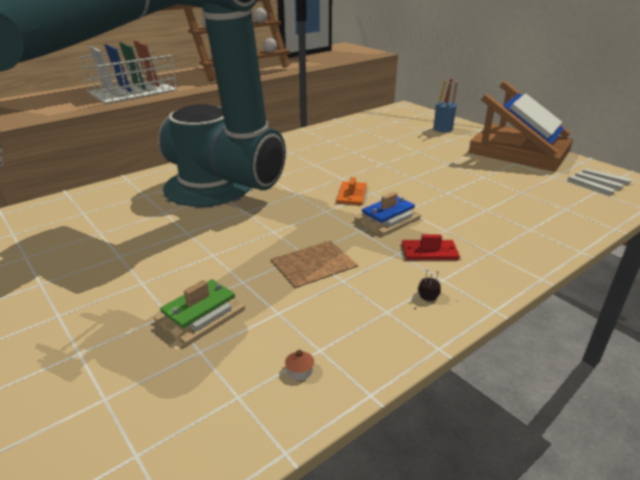

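View pics/top0.png

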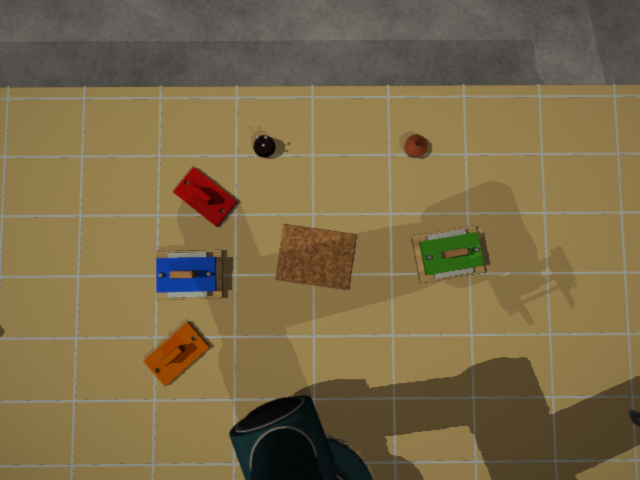

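The top view shows the following:
- **Blue template:** on its jig at (186,275), with a wooden handle.
- **Look-alikes:** red at (206,197) and orange at (178,352), both lying on the bench, and green at (455,253).
- **Mat:** at (317,257).
- **Yurt:** at (416,146).

In the scene view, blue is at (388,208), the mat at (314,263) and the yurt at (299,364). Only the piece at top (186,275) is blue with a pale handle and a white frame beneath it. I'll confirm that in a crop and measure it.

```bash
cat > h.py <<'E'
import cv2,numpy as np
def PM(v): 
    R=cv2.Rodrigues(np.array(v["rvec"],float))[0]; return R,np.array(v["tvec"],float).reshape(3),np.array(v["K"])
def onz(v,p,z):
    R,t,K=PM(v); c=-R.T@t; d=R.T@np.linalg.inv(K)@np.array([p[0],p[1],1.]); return c+d*(z-c[2])/d[2]
def proj(v,X): return cv2.projectPoints(np.array(X,float).reshape(-1,1,3),np.array(v["rvec"],float),np.array(v["tvec"],float),np.array(v["K"]),None)[0][:,0]
def tri(v1,p1,v2,p2):
    P=[PM(v)[2]@np.c_[PM(v)[0],PM(v)[1]] for v in(v1,v2)]
    X=cv2.triangulatePoints(P[0],P[1],np.array(p1,float).reshape(2,-1),np.array(p2,float).reshape(2,-1)); X=(X[:3]/X[3])[:,0]
    return X,np.linalg.norm(proj(v1,X)[0]-p1),np.linalg.norm(proj(v2,X)[0]-p2)
def seg(v,lo,hi,roi,close=0):
    x0,y0,x1,y1=roi; h=cv2.cvtColor(v["pixels"],cv2.COLOR_RGB2HSV); m=np.zeros(h.shape[:2],np.uint8)
    m[y0:y1,x0:x1]=cv2.inRange(h,lo,hi)[y0:y1,x0:x1]
    if close: m=cv2.morphologyEx(m,cv2.MORPH_CLOSE,np.ones((close,close)))
    return max(cv2.findContours(m,cv2.RETR_EXTERNAL,cv2.CHAIN_APPROX_NONE)[0],key=cv2.contourArea)
E
python3 - <<'E'
from h import *; import pickle
d=pickle.load(open("v0.pkl","rb")); s,t=d["scene"],d["top"]
B=((105,120,60),(130,255,255))
ct=seg(t,*B,(145,245,230,305),5); cs=seg(s,*B,(350,180,430,230),3)
r=cv2.minAreaRect(ct); print("blue top",r)
def metric(v,c,z): 
    q=np.array([onz(v,p,z)[:2] for p in c[:,0]],np.float32); return cv2.minAreaRect(q)
for z in(30,42): print(z,metric(t,ct,z))
print("blue from scene 42",metric(s,cs,42))
mt=seg(t,(0,70,20),(16,255,190),(265,215,365,300),3); print("mat",cv2.minAreaRect(mt),metric(t,mt,5))
ms=seg(s,(0,70,20),(16,255,190),(262,235,365,290),3); print("mat scene",metric(s,ms,5))
for n,roi in(("green",(405,220,495,290)),):
    g=seg(t,(45,100,40),(75,255,255),roi,5); print(n,metric(t,g,42))
a=cv2.resize(t["pixels"][235:315,140:240],(400,320),interpolation=cv2.INTER_CUBIC)
b=cv2.resize(s["pixels"][180:240,350:425],(400,320),interpolation=cv2.INTER_CUBIC)
cv2.imwrite("pics/crop.png",np.hstack([a,b])[:,:,::-1])
E
```

```text
blue top ((185.5, 274.0), (34.0, 59.0), 90.0)
30 ((502.5865478515625, 283.403564453125), (76.02457427978516, 131.6311798095703), 0.5839130282402039)
42 ((502.4617614746094, 280.08233642578125), (75.1570816040039, 130.12916564941406), 0.5838963389396667)
blue from scene 42 ((509.79541015625, 273.46978759765625), (80.79634857177734, 135.6927947998047), 1.9655377864837646)
mat ((315.6300048828125, 256.5899963378906), (74.10478973388672, 56.14427185058594), 8.130102157592773) ((540.9271240234375, -7.546089172363281), (169.69708251953125, 129.01763916015625), 81.44190216064453)
mat scene ((543.6532592773438, -8.270957946777344), (169.20474243164062, 130.45468139648438), 81.21054077148438)
green ((544.5111694335938, -309.40191650390625), (75.84162902832031, 130.78309631347656), 9.28171443939209)
```

View pics/crop.png

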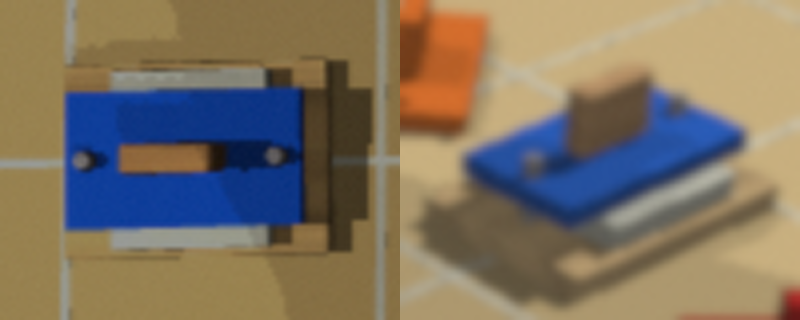

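The crop shows a blue plate with a pale wooden handle, dowel tips at top (160.5,275) and (208.5,274), and a white frame below, so this is the one. At z=42 it measures 75x130 mm, which matches the text. It sits at about (502,280) with yaw of about 0.5°. The mat is at about (542,-8) with yaw of about -8.7°. I'll move over for close wrist views.

Call:
send_rows(
  commands=[
    {"offset":[0.0376,-0.0461,0],"yaw":0,"hand":1},
    {"offset":[0.0376,-0.0461,0],"yaw":0,"hand":1},
    {"offset":[0.0376,-0.0461,0],"yaw":0,"hand":1},
    {"offset":[0.0376,-0.0461,0],"yaw":0,"hand":1},
    {"offset":[0.0376,-0.0461,0],"yaw":0,"hand":1},
    {"offset":[0.0376,-0.0461,0],"yaw":0,"hand":1},
    {"offset":[0.0376,-0.0461,0],"yaw":0,"hand":1},
    {"offset":[0.0376,-0.0461,0],"yaw":0,"hand":1},
    {"offset":[0.0376,-0.0461,0],"yaw":0,"hand":1},
    {"offset":[0.0376,-0.0461,0],"yaw":0,"hand":1},
    {"offset":[0.0376,-0.0461,0],"yaw":0,"hand":1},
    {"offset":[0.0376,-0.0461,0],"yaw":0,"hand":1},
  ],
)

```text
time_s: 1.35
eef_pos: [422.9, -72.1, 218.8]
tool_rot: [3.079, 0.622, 0.001]
ft_force: [0.4, -0.5, -0.3]
width: 1.001
grip_force: 0.0
```

Call:
send_rows(
  commands=[
    {"offset":[0.0376,-0.0461,0],"yaw":0,"hand":1},
    {"offset":[0.0376,-0.0461,0],"yaw":0,"hand":1},
    {"offset":[0.0376,-0.0461,0],"yaw":0,"hand":1},
    {"offset":[0.0376,-0.0461,0],"yaw":0,"hand":1},
    {"offset":[0.0376,-0.0461,0],"yaw":0,"hand":1},
    {"offset":[0.0376,-0.0461,0],"yaw":0,"hand":1},
    {"offset":[0,0,0],"yaw":-0.094,"hand":1},
    {"offset":[0,0,0],"yaw":-0.094,"hand":1},
    {"offset":[0,0,0],"yaw":-0.094,"hand":1},
    {"offset":[0,0,0],"yaw":-0.094,"hand":1},
    {"offset":[0,0,0],"yaw":-0.094,"hand":1},
    {"offset":[0,0,0],"yaw":-0.094,"hand":1},
  ],
)

```text
time_s: 2.55
eef_pos: [503.2, 200.0, 218.4]
tool_rot: [-2.51, -1.89, 0.001]
ft_force: [1.5, 0.5, -0.0]
width: 1.0
grip_force: 0.0
```

Call:
send_rows(
  commands=[
    {"offset":[0,0,0],"yaw":-0.094,"hand":1},
    {"offset":[0,0,0],"yaw":-0.094,"hand":1},
    {"offset":[0,0,0],"yaw":0,"hand":1},
    {"offset":[0,0,0],"yaw":0,"hand":1},
  ],
)

```text
time_s: 2.95
eef_pos: [503.2, 199.9, 218.5]
tool_rot: [-2.216, -2.227, 0.0]
ft_force: [0.4, -0.5, 0.6]
width: 1.001
grip_force: 0.0
```

Run:
```python
from cell import env
import cv2,pickle,numpy as np
v=env.read_camera("wrist"); pickle.dump(v,open("w1.pkl","wb")); cv2.imwrite("pics/w1.png",v["pixels"][:,:,::-1])
o=env.observe(); print(o["time_s"],o["eef_pos"],cv2.Rodrigues(o["tool_rot"])[0].round(4))
```

```text
3.0 [503.25285691 199.92750694 218.56164653] [[-4.8e-03  1.0e+00 -1.0e-04]
 [ 1.0e+00  4.8e-03 -1.0e-04]
 [-1.0e-04 -1.0e-04 -1.0e+00]]
```

View pics/w1.png

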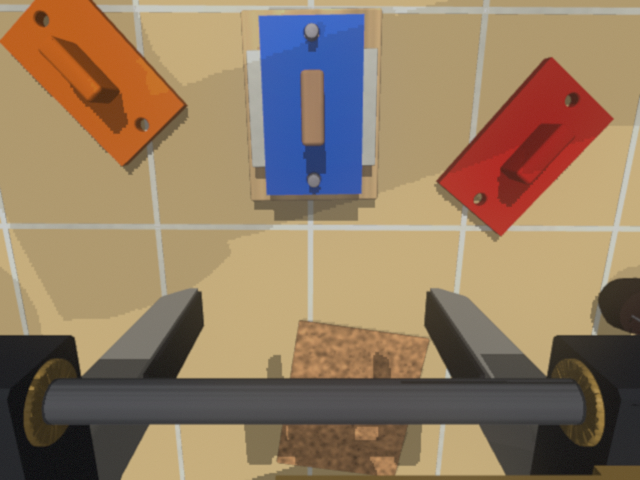

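Wrist view 1 shows the handle top at (302-323, 70-144), the dowels at (312,31) and (314,181), and the mat at (355,400). I'll take a second view 50 mm further on, for height.

Call:
send_rows(
  commands=[
    {"offset":[0.0625,0,0],"yaw":0,"hand":1},
    {"offset":[0,0,0],"yaw":0,"hand":1},
    {"offset":[0,0,0],"yaw":0,"hand":1},
  ],
)

```text
time_s: 3.3
eef_pos: [502.6, 250.6, 218.4]
tool_rot: [-2.212, -2.23, 0.001]
ft_force: [-0.5, 0.2, 0.5]
width: 1.0
grip_force: 0.0
```

Run:
```python
from cell import env
import pickle
from h import *
w1=pickle.load(open("w1.pkl","rb")); w2=env.read_camera("wrist"); pickle.dump(w2,open("w2.pkl","wb"))
o=env.observe(); print(o["eef_pos"])
g=[]
for v,dy in((w1,0),(w2,75)):
    h=cv2.cvtColor(v["pixels"],cv2.COLOR_RGB2HSV)
    m=np.zeros(h.shape[:2],np.uint8); sl=np.s_[40+dy:170+dy,285:345]; m[sl]=cv2.inRange(h,(5,60,120),(25,255,255))[sl]
    c=max(cv2.findContours(m,cv2.RETR_EXTERNAL,cv2.CHAIN_APPROX_NONE)[0],key=cv2.contourArea)
    r=cv2.minAreaRect(c); b=cv2.boxPoints(r); b=b[np.argsort(b[:,1])]; print(r)
    c2=seg(v,(105,120,60),(130,255,255),(230,0,390,300),9)
    bb=cv2.boxPoints(cv2.minAreaRect(c2)); bb=bb[np.argsort(bb[:,1])]
    g.append([np.array(r[0]),b[:2].mean(0),b[2:].mean(0),bb.mean(0),bb[:2].mean(0),bb[2:].mean(0)])
for n,a,b in zip(("handle c","h far","h near","plate c","p far","p near"),*g): print(n,a,b,tri(w1,a,w2,b))
for z in (78,): print(onz(w1,g[0][0],z),onz(w2,g[1][0],z))
for z in(42,): print(onz(w1,g[0][3],z),onz(w2,g[1][3],z))
s=pickle.load(open("v0.pkl","rb"))
print("dowels", tri(s["top"],(160.5,275),s["scene"],(401.75,199.3)),tri(s["top"],(208.5,274.25),s["scene"],(374.9,210)))
cv2.imwrite("pics/w2.png",w2["pixels"][:,:,::-1])
```

```text
[502.74021764 249.93140611 218.46920511]
((311.5, 106.5), (73.0, 21.0), 90.0)
((312.9999694824219, 179.99996948242188), (67.99998474121094, 19.999996185302734), 90.0)
handle c [311.5 106.5] [312.99996948 179.99996948] (array([503.09868693, 284.14290881,  71.79540765]), np.float64(0.3093739086323701), np.float64(0.29541237265591846))
h far [311.5  70. ] [312.99997 145.99997] (array([502.97278112, 307.9253416 ,  68.65294252]), np.float64(0.2406833862185234), np.float64(0.22974077307474694))
h near [311.5 143. ] [312.99997 213.99997] (array([503.22700922, 259.76684032,  74.85852982]), np.float64(0.37826697418667354), np.float64(0.3613258679615731))
plate c [312.69446  104.417755] [312.5 172. ] (array([503.20502828, 286.27532216,  42.36605709]), np.float64(0.5219762394936118), np.float64(0.5012272618119277))
p far [310.9412    15.001152] [312.5  90. ] (array([502.28207596, 347.10122786,  42.54421394]), np.float64(0.1783773253408331), np.float64(0.17065022377831185))
p near [314.44772 193.83435] [312.5 254. ] (array([504.23511942, 218.06939913,  40.45019522]), np.float64(1.2200580711786488), np.float64(1.1767816935978062))
[502.92430957 284.00308411  78.        ] [503.32504646 285.02323563  78.        ]
[503.59668067 286.28512013  42.        ] [502.81033356 286.2298801   42.        ]
dowels (array([501.47750657, 335.07606573,  44.51021928]), np.float64(0.5028261866335646), np.float64(0.3517219074755184)) (array([502.80707506, 229.52990267,  47.46359943]), np.float64(0.8558484280079136), np.float64(0.6205004267365658))
```

View pics/w2.png

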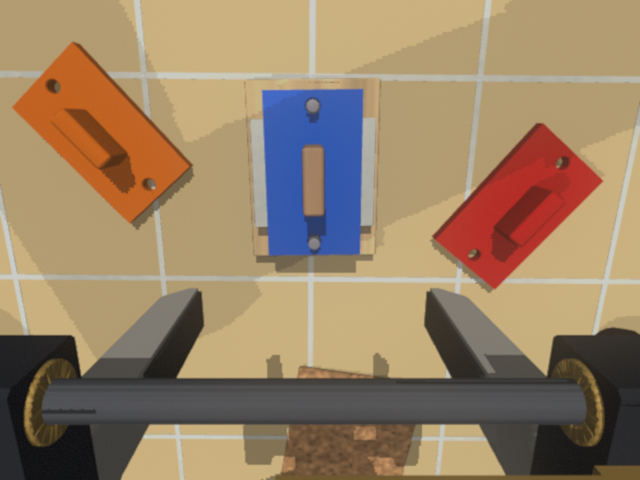

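Wrist view 2 shows the handle top at (303-323, 146-214) and the dowels at (313,106) and (314,244). Triangulation gives the handle centre at (503,284). Its top comes out at about 72 against an expected 78, and the plate top at 42, so both are consistent. Now I'll go to the grasp with the TCP at z≈48.

Call:
send_rows(
  commands=[
    {"offset":[0.041,0,0],"yaw":0,"hand":1},
    {"offset":[0,0,0.049],"yaw":0,"hand":1},
    {"offset":[0,0,0.049],"yaw":0,"hand":1},
    {"offset":[0,0,0.049],"yaw":0,"hand":1},
    {"offset":[0,0,0.0165],"yaw":0,"hand":1},
    {"offset":[0,0,0.0165],"yaw":0,"hand":1},
    {"offset":[0,0,0.0165],"yaw":0,"hand":1},
    {"offset":[0,0,0.0165],"yaw":0,"hand":1},
    {"offset":[0,0,0],"yaw":0,"hand":1},
    {"offset":[0,0,0],"yaw":0,"hand":1},
  ],
  grip_force=30,
)

```text
time_s: 4.35
eef_pos: [502.8, 282.8, 48.7]
tool_rot: [2.211, 2.232, 0.001]
ft_force: [-0.3, 0.4, -0.0]
width: 1.001
grip_force: 0.0
```

Call:
send_rows(
  commands=[
    {"offset":[0,0,0],"yaw":0,"hand":0},
    {"offset":[0,0,0],"yaw":0,"hand":0},
    {"offset":[0,0,0],"yaw":0,"hand":0},
    {"offset":[0,0,0],"yaw":0,"hand":0},
    {"offset":[0,0,0],"yaw":0,"hand":0},
    {"offset":[0,0,0],"yaw":0,"hand":0},
    {"offset":[0,0,0],"yaw":0,"hand":0},
    {"offset":[0,0,0],"yaw":0,"hand":0},
    {"offset":[0,0,0],"yaw":0,"hand":0},
    {"offset":[0,0,0],"yaw":0,"hand":0},
  ],
  grip_force=30,
)

```text
time_s: 5.35
eef_pos: [502.5, 282.8, 48.3]
tool_rot: [2.211, 2.232, 0.0]
ft_force: [0.4, -0.1, 0.6]
width: 0.193
grip_force: 0.0
```

Call:
send_rows(
  commands=[
    {"offset":[0,0,0],"yaw":0,"hand":0},
    {"offset":[0,0,0],"yaw":0,"hand":0},
    {"offset":[0,0,0],"yaw":0,"hand":0},
    {"offset":[0,0,0],"yaw":0,"hand":0},
  ],
)

```text
time_s: 5.75
eef_pos: [502.4, 282.7, 48.2]
tool_rot: [-2.211, -2.232, 0.0]
ft_force: [-2.3, -0.7, 1.8]
width: 0.172
grip_force: 30.0
```

The opening is 16 mm at 30 N, so the handle is held. I'll lift slowly and straight.

Call:
send_rows(
  commands=[
    {"offset":[0,0,-0.005],"yaw":0,"hand":0},
    {"offset":[0,0,-0.005],"yaw":0,"hand":0},
    {"offset":[0,0,-0.005],"yaw":0,"hand":0},
  ],
)

```text
time_s: 6.05
eef_pos: [502.2, 282.7, 60.2]
tool_rot: [-2.211, -2.231, 0.001]
ft_force: [-1.9, 0.6, -6.5]
width: 0.169
grip_force: 30.0
```

Call:
send_rows(
  commands=[
    {"offset":[0,0,-0.006],"yaw":0,"hand":0},
    {"offset":[0,0,-0.006],"yaw":0,"hand":0},
    {"offset":[0,0,-0.006],"yaw":0,"hand":0},
    {"offset":[0,0,-0.006],"yaw":0,"hand":0},
    {"offset":[0,0,-0.01],"yaw":0,"hand":0},
    {"offset":[0,0,-0.01],"yaw":0,"hand":0},
    {"offset":[0,0,-0.02],"yaw":0,"hand":0},
    {"offset":[0,0,-0.02],"yaw":0,"hand":0},
    {"offset":[0,0,0],"yaw":0,"hand":0},
    {"offset":[0,0,0],"yaw":0,"hand":0},
    {"offset":[0,0,0],"yaw":0,"hand":0},
  ],
)

```text
time_s: 7.15
eef_pos: [502.3, 282.6, 126.8]
tool_rot: [-2.211, -2.231, 0.001]
ft_force: [-0.0, -0.1, -4.7]
width: 0.173
grip_force: 30.0
```

Run:
```python
from cell import env
import pickle
from h import *
s=env.read_camera("scene"); w=env.read_camera("wrist"); pickle.dump((s,w),open("l.pkl","wb"))
o=env.observe(); print(o["eef_pos"],o["ft_force"],o["wrist_torque"],o["width"],o["grip_force"])
a=cv2.resize(s["pixels"][130:280,270:470],(533,400)); b=cv2.resize(w["pixels"],(266,200)); b=np.vstack([b,b*0])
cv2.imwrite("pics/lift.png",np.hstack([a,b])[:,:,::-1])
```

```text
[502.22235824 282.61215866 126.68445628] [-0.15063948 -0.32713114 -5.01430883] [-0.09393371 -0.09492731  0.01706925] 0.17040049018612435 29.984520971775055
```

View pics/lift.png

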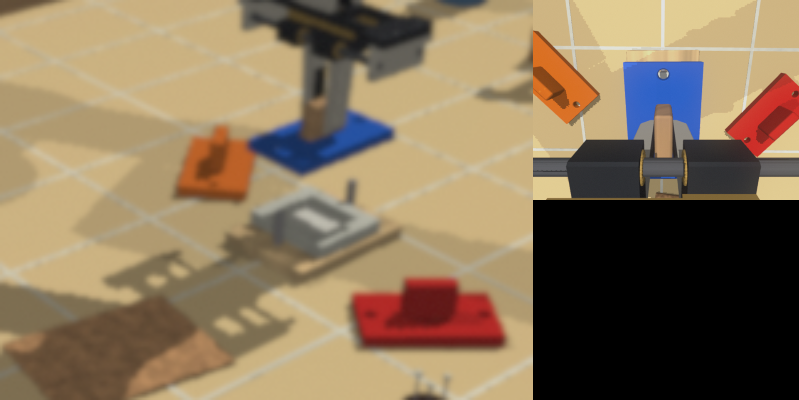

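The template is lifted level and clear of the dowels, with a weight of about 5 N. Next I'll carry it to the mat at (542,-8) and turn it by -9° in the world frame.

Call:
send_rows(
  commands=[
    {"offset":[-0.02,0.006,0],"yaw":0,"hand":0},
    {"offset":[-0.04,0.006,0],"yaw":0,"hand":0},
    {"offset":[-0.055,0.006,0],"yaw":0,"hand":0},
    {"offset":[-0.06,0.006,0],"yaw":0,"hand":0},
    {"offset":[-0.06,0.006,0],"yaw":0,"hand":0},
    {"offset":[-0.055,0.006,0],"yaw":0,"hand":0},
    {"offset":[-0.04,0.006,0],"yaw":0,"hand":0},
    {"offset":[-0.0335,0.006,0],"yaw":0,"hand":0},
    {"offset":[0,0,0],"yaw":0.05,"hand":0},
    {"offset":[0,0,0],"yaw":0.05,"hand":0},
    {"offset":[0,0,0],"yaw":0,"hand":0},
    {"offset":[0,0,0],"yaw":0,"hand":0},
  ],
)

```text
time_s: 8.45
eef_pos: [543.4, -8.1, 127.2]
tool_rot: [-2.377, -2.054, 0.0]
ft_force: [0.1, -0.2, -5.0]
width: 0.17
grip_force: 30.0
```

Run:
```python
from cell import env
from h import *
s=env.read_camera("scene"); t=env.read_camera("top")
o=env.observe(); print(o["time_s"],o["eef_pos"],cv2.Rodrigues(o["tool_rot"])[0].round(3)[:,0],o["ft_force"],o["grip_force"])
a=cv2.resize(s["pixels"][150:300,220:420],(533,400)); b=cv2.resize(t["pixels"][200:320,250:380],(260,240)); b=np.vstack([b,np.zeros((160,260,3),np.uint8)])
cv2.imwrite("pics/over.png",np.hstack([a,b])[:,:,::-1])
```

```text
8.55 [543.50596486  -7.73632869 127.36194092] [ 0.145  0.989 -0.   ] [ 0.21987831  0.27005844 -4.74074592] 29.98445838689804
```

View pics/over.png

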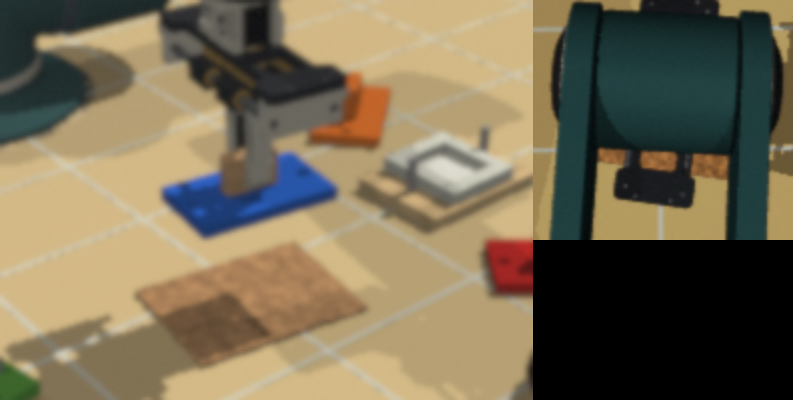

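The plate is level over the mat and aligned with it (scene crop: plate at (250,195), mat at (252,303)). I'll lower it to about 6 mm above the cork, then creep down to contact.

Call:
send_rows(
  commands=[
    {"offset":[0,0,0.02],"yaw":0,"hand":0},
    {"offset":[0,0,0.03],"yaw":0,"hand":0},
    {"offset":[0,0,0.03],"yaw":0,"hand":0},
    {"offset":[0,0,0.02],"yaw":0,"hand":0},
    {"offset":[0,0,0.012],"yaw":0,"hand":0},
    {"offset":[0,0,0.01],"yaw":0,"hand":0},
    {"offset":[0,0,0],"yaw":0,"hand":0},
    {"offset":[0,0,0],"yaw":0,"hand":0},
  ],
)

```text
time_s: 9.35
eef_pos: [544.0, -7.7, 30.5]
tool_rot: [2.379, 2.051, 0.001]
ft_force: [0.4, 0.2, -4.4]
width: 0.17
grip_force: 30.0
```

Call:
send_rows(
  commands=[
    {"offset":[0,0,0.002],"yaw":0,"hand":0},
    {"offset":[0,0,0.002],"yaw":0,"hand":0},
    {"offset":[0,0,0.001],"yaw":0,"hand":0},
    {"offset":[0,0,0],"yaw":0,"hand":0},
    {"offset":[0,0,0],"yaw":0,"hand":0},
  ],
)

```text
time_s: 9.85
eef_pos: [543.6, -7.7, 25.9]
tool_rot: [2.379, 2.051, 0.0]
ft_force: [0.9, 0.0, -4.6]
width: 0.166
grip_force: 30.0
```

Call:
send_rows(
  commands=[
    {"offset":[0,0,0.001],"yaw":0,"hand":0},
    {"offset":[0,0,0.001],"yaw":0,"hand":0},
    {"offset":[0,0,0.0005],"yaw":0,"hand":0},
    {"offset":[0,0,0],"yaw":0,"hand":0},
    {"offset":[0,0,0],"yaw":0,"hand":0},
  ],
)

```text
time_s: 10.35
eef_pos: [543.6, -7.7, 23.9]
tool_rot: [2.379, 2.051, 0.0]
ft_force: [-0.4, -0.5, -4.6]
width: 0.173
grip_force: 30.0
```

Call:
send_rows(
  commands=[
    {"offset":[0,0,0.0007],"yaw":0,"hand":0},
    {"offset":[0,0,0.0006],"yaw":0,"hand":0},
    {"offset":[0,0,0],"yaw":0,"hand":0},
    {"offset":[0,0,0],"yaw":0,"hand":0},
  ],
)

```text
time_s: 10.75
eef_pos: [543.7, -7.7, 23.2]
tool_rot: [2.379, 2.051, 0.0]
ft_force: [-5.0, 1.0, 4.6]
width: 0.17
grip_force: 30.0
```

Contact: the vertical force went from -4.6 to +4.6 N. I'll open and retreat straight up.

Call:
send_rows(
  commands=[
    {"offset":[0,0,0],"yaw":0,"hand":0.6},
    {"offset":[0,0,0],"yaw":0,"hand":0.6},
    {"offset":[0,0,0],"yaw":0,"hand":0.6},
    {"offset":[0,0,0],"yaw":0,"hand":0.6},
    {"offset":[0,0,0],"yaw":0,"hand":0.6},
    {"offset":[0,0,0],"yaw":0,"hand":0.6},
    {"offset":[0,0,0],"yaw":0,"hand":0.6},
    {"offset":[0,0,0],"yaw":0,"hand":0.6},
  ],
)

```text
time_s: 11.55
eef_pos: [543.6, -7.7, 22.8]
tool_rot: [-2.379, -2.051, 0.0]
ft_force: [-1.0, -0.2, -0.1]
width: 0.6
grip_force: 0.0
```

Call:
send_rows(
  commands=[
    {"offset":[0,0,-0.02],"yaw":0,"hand":0.6},
    {"offset":[0,0,-0.03],"yaw":0,"hand":0.6},
    {"offset":[0,0,-0.05],"yaw":0,"hand":0.6},
    {"offset":[0,0,-0.05],"yaw":0,"hand":0.6},
    {"offset":[0,0,-0.05],"yaw":0,"hand":0.6},
    {"offset":[-0.06,0,0],"yaw":0,"hand":0.6},
    {"offset":[-0.06,0,0],"yaw":0,"hand":0.6},
    {"offset":[-0.06,0,0],"yaw":0,"hand":0.6},
    {"offset":[-0.06,0,0],"yaw":0,"hand":0.6},
    {"offset":[-0.03,0,0],"yaw":0,"hand":0.6},
    {"offset":[0,0,0],"yaw":0,"hand":0.6},
    {"offset":[0,0,0],"yaw":0,"hand":0.6},
  ],
)

```text
time_s: 12.75
eef_pos: [511.7, -221.5, 183.7]
tool_rot: [2.38, 2.05, 0.001]
ft_force: [0.4, 0.6, 0.4]
width: 0.599
grip_force: 0.0
```

Run:
```python
from cell import env
from h import *
t=env.read_camera("top"); s=env.read_camera("scene"); print(env.observe()["time_s"],env.observe()["eef_pos"])
def metric(v,c,z): return cv2.minAreaRect(np.array([onz(v,p,z)[:2] for p in c[:,0]],np.float32))
B=((105,120,60),(130,255,255))
print("top",metric(t,seg(t,*B,(265,215,365,300),5),17)); print("scene",metric(s,seg(s,*B,(262,215,365,290),3),17))
a=cv2.resize(s["pixels"],(533,400)); b=cv2.resize(t["pixels"][200:320,250:380],(260,240)); b=np.vstack([b,np.zeros((160,260,3),np.uint8)])
cv2.imwrite("pics/end.png",np.hstack([a,b])[:,:,::-1])
```

```text
12.85 [ 511.96616016 -220.51411516  183.43016093]
top ((543.9739990234375, -9.418960571289062), (129.46836853027344, 75.87287139892578), 81.46968841552734)
scene ((550.2860107421875, -12.503448486328125), (133.0349578857422, 83.42533111572266), 81.0128402709961)
```

View pics/end.png

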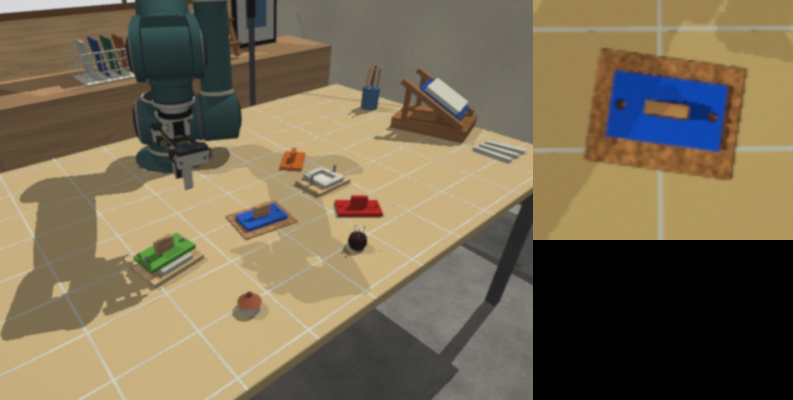

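The blue plate lies flat in the middle of the mat, about 3 mm off centre and within 1° of aligned. The green template and the yurt are where they were, and the arm is clear. Handing in.

```bash
python3 -c "
from cell import env
print(env.hand_in())"
```

```text
the job is handed in; nothing more can be done
None
```

The blue template was lifted level off its dowels, lowered in the grip and released flat on the cork mat, about 3 mm off centre and within 1° of aligned; the green template and yurt look undisturbed, and the job is handed in at about 13 s with no verdict returned.

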